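# Free the seized polishing pot and stand it on the tile

## Task

The thick-walled metal pot has seized in the bench polisher's base, with its two lugs caught under the claws. Swing the keeper bar well aside from over the pot, twist the pot by its rim until both lugs are clear of the claws, then draw it up and stand it upright, wholly on the bare part of the grey tile, with the two brass pieces still inside and the bar left aside. Do not spill the pieces, and leave the small brick on the tile, the grey jar, the glue bottle and the tin where they are.

Things in the scene. Friction and masses are not known exactly. Their poses are not given: they have to be found in the camera images.
- polisher_base: grey base fixed to the bench: plate 10 mm thick (x -88 to +117, y -75 to +75 mm) with a round socket ring, outer diameter 120, inner 92, rim 50 mm high, socket floor 12 mm above the bench. Three sprung balls in the ring press 12 N each on the pot: it turns (about 0.3 N m) and pulls out (5 to 20 N) stiffly. Steel post, 16 mm thick, at x = +92. Origin: on the bench on the socket axis
- claw_a (a point): dark steel hold-down claw on the ring at the base's +x side: spans 28 degrees either way round the socket axis, reaches in to 46 mm from the axis and out to 66 mm, underside 65 mm and top 72 mm above the bench. Between the two claws the ring is open
- claw_b (a point): the like claw on the base's -x side
- keeper (a joint): swing of the flat steel keeper bar about the post (rad, -1.7 to 1.7, light friction, stays put). 0: along the base's -x, right over the pot; positive counter-clockwise from above (free end goes to the base's -y side). Bar 14 mm wide, reaching 143 mm from the hinge, 124 to 132 mm above the bench. More than 1.1 from 0, either way, is well aside
- keeper_pin (a point): middle of the upright black pin near the free end of the keeper bar, 135 mm from the hinge; pin 14 mm thick, from 130 to 164 mm above the bench; push it (or the bar) sideways
- keeper_hinge (a point): point on the keeper's hinge axis, 124 mm above the bench
- pot: round cast aluminium pot, 105 mm high, outer diameter 84, wall 8 mm (inside 68 mm), foot tapering to 68 mm diameter in the lowest 14 mm, inner floor 8 mm up, about 0.35 kg. Seated, its rim is 117 mm above the bench. The lugs on its own +x and -x sides are clear of the claws when its x axis is over 0.65 rad from the base's x axis, either way. Origin: centre of its underside; z up
- lug_a (a point): lug on the pot's +x side: 12 mm wide, reaching 54 mm from the pot's axis, 42 to 50 mm above its foot; it starts under a claw
- lug_b (a point): the like lug on the pot's -x side
- pot_rim (a point): centre of the pot's mouth, 105 mm above its underside
- brass_piece_1: small stepped brass piece, 16 mm diameter, 12 mm high, loose on the pot's floor; origin at its underside
- brass_piece_2: a second brass piece like the first, in the pot too
- tile: grey fireproof tile lying on the bench, fixed, 168 mm (x) by 92 mm (y), 20 mm thick; origin at the centre of its underside. The small brick stands on its +x end (centre 52 to 62 mm from the tile's middle); the -x part is bare: the pot belongs about 36 mm to the -x side of the middle
- brick: small yellowish brick 35 x 51 x 25 mm standing loose on the tile's +x end; origin at the centre of its underside. Leave it
- stone_jar: round grey jar with its lid on, 76 mm diameter, 112 mm high, loose on the bench between base and tile; origin at the centre of its underside. Leave it
- glue: small glue bottle, 27 mm diameter, 59 mm high, loose, standing behind; origin at its underside. Leave it
- tin: round flat tin, 58 mm diameter, 24 mm high, loose, near the front; origin at its underside. Leave it

How it is judged:
By the outcome, as a careful person would: the job done as asked, in the order asked, and still so for the second after the job is handed in, with the robot touching nothing.
It also fails if it takes over 58 s, if anything falls off the work surface, if the arm or the gripper's body presses on something with over 40 N, if the wrist force passes 120 N, or if a joint passes its speed limit or range.

## Robot

A 7-joint arm with a two-finger parallel gripper is mounted at the origin on a cart in front of the work surface, level with it; the furniture and walls round the work are solid. World frame = base frame: x ahead of the robot, y to its left, z up, the work surface at z = 0. Lengths are in m, angles in rad, forces in N, time in s.
With the tool pointing down it reaches from about 0.35 to 0.9 m from the base axis. Payload 8.1 kg.
Tool frame: the origin (TCP) lies at the very end of the fingers, on their centre line; the grasp point (between the pads) lies 19 mm behind it (arm.tcp_to_grasp is the distance from the TCP to the grasp point, in m); z points along the fingers, y is the line along which they close (so a half turn about z gives the same grasp; the last joint's range is limited). The gripper opens to 92 mm and grips with 3 to 60 N. Pads are 19 mm wide; open, the fingers measure 130 mm over their backs; the gripper's body (75 mm by 190 mm) begins 47 mm behind the grasp point.
Start: joints at [1.081, 0.434, 0.025, 1.573, -0.012, 1.134, -0.075], TCP at [0.236, -0.579, 0.227] pointing down, gripper open.
Joint ranges: [-2.62, 2.62], [-0.44, 2.09], [-1.27, 1.32], [0.08, 2.57], [-1.32, 4.46], [0.12, 2], [-2.74, 2.74]. Speed limits (rad/s): [2.22, 2.22, 3.01, 3.01, 3.14, 3.14, 3.14].

## Interface

Orientations are given as a rotation vector (axis times angle).
In Python, from cell import arm gives the robot as it stands.
- The arm moves only by the tool nudge_tcp, called after "Call:" as name(argument=value, ...) on one line, values as JSON. Schema: {"type":"object","properties":{"steps":{"type":"object","properties":{"moves":{"type":"array","items":{"type":"array","items":{"type":"number"},"minItems":5,"maxItems":5},"minItems":1,"maxItems":10}},"additionalProperties":false,"required":["moves"]},"grip_force":{"type":"number"},"only":{"type":"string"},"quiet":{"type":"boolean"},"lines":{"type":"string"}},"required":["steps"],"additionalProperties":false}. steps is an object whose key "moves" holds a list of rows, 1 to 10 of them, each of 5 numbers: dx, dy, dz in shares of the most that a row can go, 1 being 50 mm, then a turn about the tool's z in fractions of the full range, 1 being 90 degrees, then the opening from 0.0 (shut) to 1.0 (fully open); each row shifts and turns the commanded pose from where the row before left it, along the tool's axes as they then stand; what a row does not reach is not made up. A row lasts 1/10 s, in which the tool goes at most 0.05 m and 0.15 rad, less where a joint would pass 70% of its speed; a pose out of reach is approached as far as the arm can. The fingers move at their own pace and stop on an object; grip_force is the grip in N (left out, the last holds). Time passes only in rows, so rows that do not move let the fingers close. The tool returns the time, the measured TCP pose, the force, the opening and the grip force at its end. only (a regular expression) keeps the lines of the reply that match it, lines (a string "A,B") keeps lines A to B, and quiet returns only ok. Shift and turn numbers lie between -1 and 1, and a call with a number outside is refused. Input that does not fit is refused with a message, and nothing moves.
- arm.observe(): the state, without advancing time (a new reading comes with each control period).
- arm.get_image(name): name is "side" or "top"; returns a dict with "image" (384x512x3 uint8, blue, green, red), "fx", "fy", "cx", "cy" (pixels), "cam_to_world" (4x4, takes a point from camera to world coordinates). Camera axes: x right, y down, z forward; pixel columns grow to the right and rows downward; lengths in m; the calibration is good to about 2 mm. A picture is of the moment at which its call begins. There is no depth.
- arm.sign_off(): hands the job in; it is judged then, once.
The state is a dict: "clock": time; "joints": joint angles; "dq": joint speeds; "joint_efforts": joint torques, N m; "position": TCP position; "ee_rot": TCP orientation; "force": force on the tool from outside, world axes, zero at the start; "ft_torque": the same for the moment, N m; "width": opening from 0.0 (shut) to 1.0 (fully open); "gripper_force": force on a finger pad.
Only numpy, scipy, OpenCV 4.12 (cv2) and the standard library are available. Lean on these libraries where they do the work, as an engineer would, in place of code of your own. Each camera call takes 0.05 s, during which the arm holds its last target. There are 200 camera calls.

## Working session

There is one attempt and no reset: what is moved stays moved. The work goes in short steps, Python scripts to look and compute and a tool call to move; the robot and the scene stay as the last step left them, time stands still between calls to the robot, and variables do not carry over. Pictures are saved under pics/ and viewed, at most 11 in all, crops included, and the job is handed in when it is done.

```bash
ls; mkdir -p pics
```

Run:
```python
from cell import arm
import cv2
for n in("top","side"):
    d=arm.get_image(n);cv2.imwrite(f"pics/{n}0.png",d["image"]);print(n,d["fx"],d["fy"],d["cx"],d["cy"]);print(d["cam_to_world"])
s=arm.observe();print(s)
```

```text
cell.py
pics
top 481.1806304534359 481.1806304534359 253.29874169257297 189.73519758917087
[[ 0.19580529 -0.95958735  0.20211976  0.32938611]
 [-0.9806263  -0.19279334  0.03468123  0.17122627]
 [ 0.00568767 -0.20499472 -0.97874655  1.01024176]
 [ 0.          0.          0.          1.        ]]
side 471.1083108594689 471.1083108594689 244.44292300035585 181.1048480980153
[[ 0.999673   -0.02236238  0.01240195  0.51307392]
 [-0.02047251 -0.40931197  0.91216478 -0.76533205]
 [-0.01532191 -0.91212041 -0.40963594  0.5222706 ]
 [ 0.          0.          0.          1.        ]]
{'clock': 0.1, 'joints': array([ 1.08137272,  0.43511547,  0.02495344,  1.57400526, -0.01161722,
        1.13401094, -0.07511099]), 'dq': array([-4.24931332e-05, -6.23765971e-04,  1.43433284e-03,  8.50628119e-04,
       -7.32403567e-05, -5.40931437e-04,  1.60210234e-03]), 'joint_efforts': array([ 2.57864209e-03, -6.69133472e+01,  9.88367200e-01, -3.15148222e+01,
       -6.03782851e-02,  3.73984419e-02,  6.63607852e-05]), 'position': array([ 0.23557244, -0.57840443,  0.22604705]), 'ee_rot': array([-3.08171626e+00, -6.03474411e-01,  5.77188540e-04]), 'force': array([-0.54069637, -0.30767219, -0.15168234]), 'ft_torque': array([-0.01215708, -0.03966325,  0.03269248]), 'gripper_force': 0.0, 'width': 0.9977488022191762}
```

View pics/top0.png

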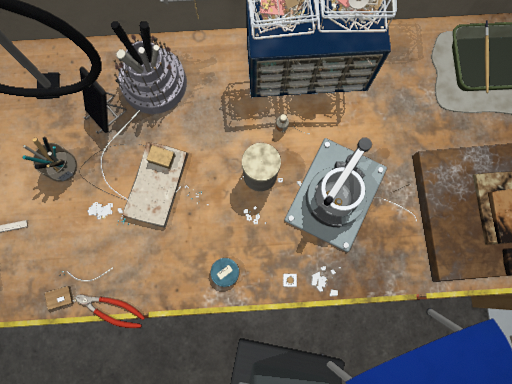

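View pics/side0.png

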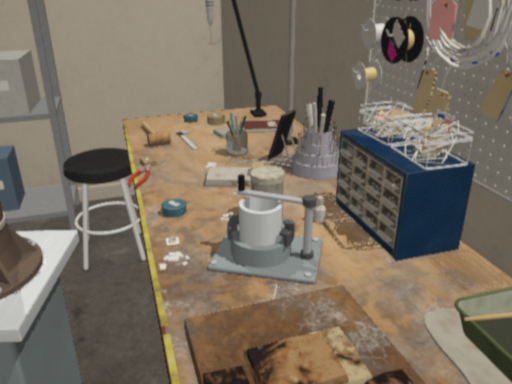

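The top view shows the polisher base near (337,193) with the bar running from the post (365,145) to the pin (329,201). The tile is near (155,187) with the brick at its upper end, the jar at (261,165), glue at (282,122) and the tin at (224,273). I'll enlarge it next.

Run:
```python
import cv2
a=cv2.imread("pics/top0.png");
cv2.imwrite("pics/c1.png",cv2.resize(a[130:255,280:395],None,fx=4.8,fy=4.8,interpolation=cv2.INTER_CUBIC))
cv2.imwrite("pics/c2.png",cv2.resize(a[130:240,110:290],None,fx=4.4,fy=4.4,interpolation=cv2.INTER_CUBIC))
```

```text
(no output)
```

View pics/c1.png

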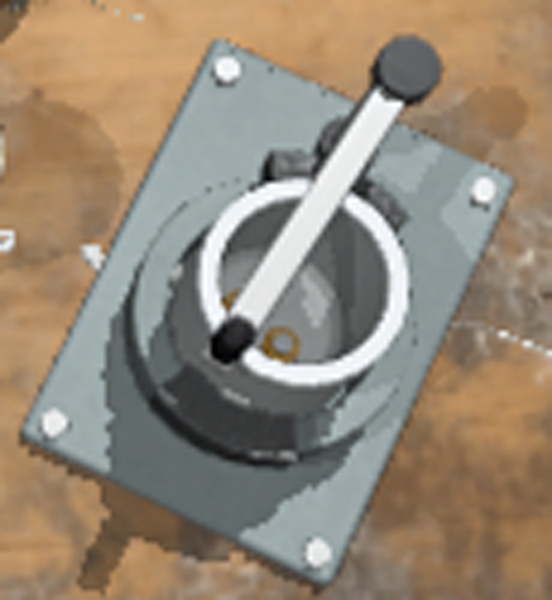

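View pics/c2.png

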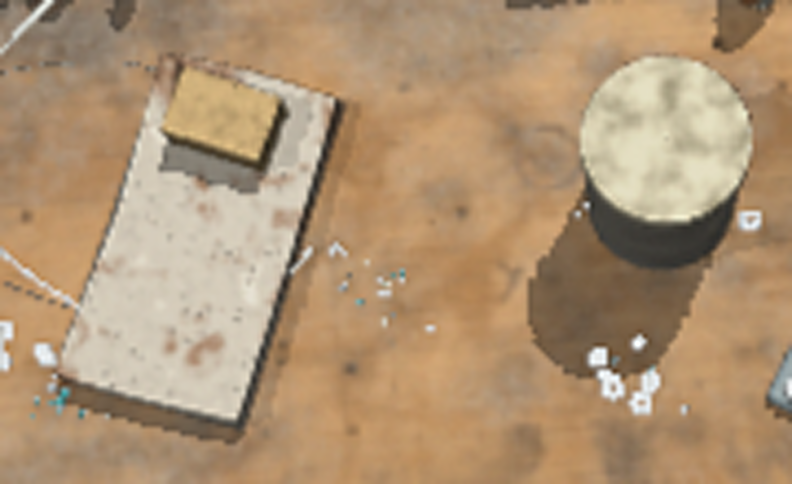

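The crops show the base plate's corners at c1 (220,42), (513,182), (328,588) and (22,435). The pot's rim centre is at (304,282), the pin top at (237,333) and the hinge cap at (407,70). In c2 the tile's top corners are (170,58), (340,100), (238,425) and (62,378), and the jar's lid centre is (667,138).

Create h.py:
```python
from cell import arm
import numpy as np
from scipy.spatial.transform import Rotation as R
TOP=dict(f=481.18063,c=(253.29874,189.7352),T=np.array([[0.19580529,-0.95958735,0.20211976,0.32938611],[-0.9806263,-0.19279334,0.03468123,0.17122627],[0.00568767,-0.20499472,-0.97874655,1.01024176]]))
SIDE=dict(f=471.10831,c=(244.44292,181.10485),T=np.array([[0.999673,-0.02236238,0.01240195,0.51307392],[-0.02047251,-0.40931197,0.91216478,-0.76533205],[-0.01532191,-0.91212041,-0.40963594,0.5222706]]))
def ray(C,u,v,z):
    # world point at height z; pixel centre convention
    d=C["T"][:,:3]@np.array([(u-C["c"][0])/C["f"],(v-C["c"][1])/C["f"],1]);o=C["T"][:,3]
    return o+d*(z-o[2])/d[2]
def proj(C,p):
    q=C["T"][:,:3].T@(np.asarray(p)-C["T"][:,3]);return q[:2]/q[2]*C["f"]+C["c"]
def totool(target,yaw_y=None):
    """shift in tool axes from present TCP to target; and turn so that tool y lies along world angle yaw_y"""
    s=arm.observe();M=R.from_rotvec(s["ee_rot"]).as_matrix()
    d=M.T@(np.asarray(target)-s["position"]);y=np.arctan2(M[1,1],M[0,1])
    t=None if yaw_y is None else -((yaw_y-y+np.pi/2)%np.pi-np.pi/2)  # tool z down: +turn = -yaw
    print("tool shift",d.round(4),"y dir",y.round(3),"turn",t,"tcp",s["position"].round(4),"z axis",M[:,2].round(3),"F",s["force"].round(1),"J7",s["joints"][-1].round(2),"t",s["clock"],"w",s["width"].round(3))
```

Run:
```python
from h import *
c1=lambda u,v,z:ray(TOP,280+(u-2)/4.8,130+(v-2)/4.8,z)
c2=lambda u,v,z:ray(TOP,110+(u-2)/4.4,130+(v-2)/4.4,z)
np.set_printoptions(precision=4,suppress=True)
B=np.array([c1(u,v,.01) for u,v in((220,42),(513,182),(328,588),(22,435))]);print(B,np.linalg.norm(B-np.roll(B,-1,0),axis=1))
ex=(B[0]+B[1]-B[2]-B[3])/2;ex/=np.linalg.norm(ex);print("base yaw",np.arctan2(ex[1],ex[0]),"origin",B.mean(0)-ex*.0145)
print("rim",c1(304,282,.117)); print("hinge",c1(407,70,.14),"pin",c1(236,332,.164))
T=np.array([c2(u,v,.02) for u,v in((170,58),(340,100),(238,425),(62,378))]);print(T,np.linalg.norm(T-np.roll(T,-1,0),axis=1))
tx=(T[0]+T[1]-T[2]-T[3])/2;tx/=np.linalg.norm(tx);m=T.mean(0);print("tile yaw",np.arctan2(tx[1],tx[0]),m,"place",m-tx*.036)
print("jar",c2(667,138,.112),"brick",c2(225,116,.045),"glue",ray(TOP,282,118,.059),"tin",ray(TOP,224,272,.024))
print("side check rim",proj(SIDE,c1(304,282,.117)),"pin",proj(SIDE,c1(236,332,.164)))
totool(c1(304,282,.16))
```

```text
[[ 0.6788  0.0753  0.01  ]
 [ 0.6401 -0.0642  0.01  ]
 [ 0.4452 -0.0112  0.01  ]
 [ 0.4847  0.1304  0.01  ]] [0.1448 0.202  0.147  0.2018]
base yaw -0.2711944261370803 origin [0.5482 0.0365 0.01  ]
rim [0.5501 0.0365 0.117 ]
hinge [0.6366 0.0137 0.14  ] pin [0.5146 0.0655 0.164 ]
[[0.5905 0.4474 0.02  ]
 [0.5861 0.3615 0.02  ]
 [0.422  0.373  0.02  ]
 [0.4274 0.4596 0.02  ]] [0.086  0.1645 0.0867 0.1636]
tile yaw -0.07211364430676306 [0.5065 0.4104 0.02  ] place [0.4706 0.413  0.02  ]
jar [0.5737 0.1994 0.112 ] brick [0.5612 0.4082 0.045 ] glue [0.6875 0.1762 0.059 ] tin [0.3548 0.231  0.024 ]
side check rim [258.4859 202.4274] pin [239.2318 174.178 ]Traceback (most recent call last):
  File "<stdin>", line 12, in <module>
  File "h.py", line 17, in totool
    print("tool shift",d.round(4),"y dir",y.round(3),"turn",t,"tcp",s["position"].round(4),"z axis",M[:,2].round(3),"F",s["force"].round(1),"J7",s["joints"][-1].round(2),"t",s["clock"],"w",s["width"].round(3))
                                                                                                                                                                                             ^^^^^^^^^^^^^^^^
AttributeError: 'float' object has no attribute 'round'
```

```bash
sed -i 's/s\["width"\].round(3)/round(s["width"],3)/' h.py
```

Run:
```python
from h import *
H=np.array([.6375,.012]);r=.135
P=lambda a,z=.139:np.r_[H+r*np.array([np.cos(a),np.sin(a)]),z]
totool(np.r_[.5146,.0655,.227])
s=arm.observe();M=R.from_rotvec(s["ee_rot"]).as_matrix();print(M.round(3))
A=2.736+np.linspace(0,1.64,8)
print((np.diff([P(a) for a in A],axis=0)@M).round(4))
```

```text
tool shift [ 5.013e-01 -4.911e-01 -3.000e-04] y dir -1.184 turn None tcp [ 0.2356 -0.5784  0.226 ] z axis [-0.001  0.001 -1.   ] F [-0.5 -0.3 -0.2] J7 -0.08 t 0.1 w 0.998
[[ 0.926  0.377 -0.001]
 [ 0.377 -0.926  0.001]
 [-0.    -0.001 -1.   ]]
[[-0.0197  0.0246 -0.    ]
 [-0.0135  0.0285 -0.    ]
 [-0.0065  0.0309 -0.    ]
 [ 0.0009  0.0315 -0.    ]
 [ 0.0082  0.0305 -0.    ]
 [ 0.015   0.0278 -0.    ]
 [ 0.0211  0.0235 -0.    ]]
```

The rows are not in the units I measure in: shifts go in shares of 50 mm and turns go in shares of 90 degrees. I convert before sending: 0.032 m is 0.64, -0.031 m is -0.62.

Call:
nudge_tcp(steps={"moves":[[0.64, -0.62, 0, 0, 0.33], [0.64, -0.62, 0, 0, 0.33], [0.64, -0.62, 0, 0, 0.33], [0.64, -0.62, 0, 0, 0.33], [0.64, -0.62, 0, 0, 0.33], [0.64, -0.62, 0, 0, 0.33], [0.64, -0.62, 0, 0, 0.33], [0.64, -0.62, 0, 0, 0.33]]}, grip_force=10)

```text
clock: 0.9
position: [0.3795, -0.2508, 0.2266]
ee_rot: [3.083, 0.604, -0.0]
force: [-0.4, 0.2, -0.9]
width: 0.362
gripper_force: 0.0
```

Call:
nudge_tcp(steps={"moves":[[0.64, -0.62, 0, 0, 0.33], [0.64, -0.62, 0, 0, 0.33], [0.64, -0.62, 0, 0, 0.33], [0.64, -0.62, 0, 0, 0.33], [0.64, -0.62, 0, 0, 0.33], [0.64, -0.62, 0, 0, 0.33], [0.64, -0.62, 0, 0, 0.33], [0, 0, 0, 0, 0.33]]})

```text
clock: 1.7
position: [0.5062, 0.0396, 0.2267]
ee_rot: [-3.077, -0.616, -0.003]
force: [-0.3, 0.1, -0.4]
width: 0.33
gripper_force: 0.0
```

Run:
```python
from h import *
totool(np.r_[.5146,.0655,.139])
```

```text
tool shift [ 0.0175 -0.0204  0.0878] y dir -1.176 turn None tcp [0.5062 0.0396 0.2267] z axis [ 0.001  0.004 -1.   ] F [-0.3  0.1 -0.4] J7 -1.47 t 1.7 w 0.33
```

To row units: -0.0205 m is -0.41, 0.0175 m is 0.35.

Call:
nudge_tcp(steps={"moves":[[0.35, -0.41, 0.2, 0, 0.33], [0, 0, 0, 0, 0.33]]})

```text
clock: 1.9
position: [0.5131, 0.0614, 0.2156]
ee_rot: [-3.08, -0.609, 0.002]
force: [-0.0, 0.7, -0.5]
width: 0.327
gripper_force: 0.0
```

Call:
nudge_tcp(steps={"moves":[[0, 0, 0.52, 0, 0.33], [0, 0, 0.52, 0, 0.33], [0, 0, 0.52, 0, 0.33], [0, 0, 0, 0, 0.33]]})

```text
clock: 2.3
position: [0.5108, 0.0569, 0.1359]
ee_rot: [3.083, 0.603, -0.01]
force: [-0.2, -0.2, -1.0]
width: 0.335
gripper_force: 0.0
```

Run:
```python
from h import *
import cv2
totool(np.r_[.5146,.0655,.139])
a=arm.get_image("top")["image"][130:255,270:395];b=arm.get_image("side")["image"][130:255,190:315]
cv2.imwrite("pics/p1.png",cv2.resize(np.hstack([a,b]),None,fx=3.2,fy=3.2,interpolation=cv2.INTER_CUBIC))
```

```text
tool shift [ 0.0067 -0.0065 -0.0032] y dir -1.185 turn None tcp [0.5108 0.0569 0.1359] z axis [-0.006 -0.001 -1.   ] F [-0.2 -0.2 -1. ] J7 -1.57 t 2.3 w 0.335
```

View pics/p1.png

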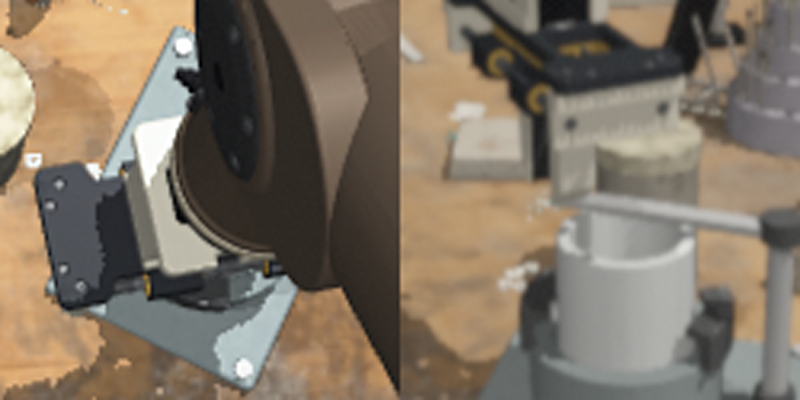

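The side view shows a finger at (575,170) just above the bar's free end, hiding the pin, so the pin should be between the fingers. I'll sweep along the arc.

To row units: 0.0315 m is 0.63, -0.0065 m is -0.13.

Call:
nudge_tcp(steps={"moves":[[0.1, -0.06, -0.08, 0, 0.33], [-0.4, 0.49, 0, 0, 0.33], [-0.27, 0.57, 0, 0, 0.33], [-0.13, 0.62, 0, 0, 0.33], [0.02, 0.63, 0, 0, 0.33], [0, 0, 0, 0, 0.33]]})

```text
clock: 3.0
position: [0.5266, -0.0633, 0.1445]
ee_rot: [3.082, 0.594, 0.005]
force: [-0.8, 0.3, -0.5]
width: 0.328
gripper_force: 0.0
```

Run:
```python
from h import *
a=2.736+4*1.64/7
totool(np.r_[.6375+.135*np.cos(a),.012+.135*np.sin(a),.139])
```

```text
tool shift [-0.0025 -0.0085  0.0055] y dir -1.19 turn None tcp [ 0.5266 -0.0633  0.1445] z axis [ 0.004 -0.002 -1.   ] F [-0.8  0.3 -0.5] J7 -1.33 t 3.0 w 0.328
```

To row units: 0.028 m is 0.56, 0.0235 m is 0.47.

Call:
nudge_tcp(steps={"moves":[[0.12, 0.44, 0.08, 0, 0.33], [0.3, 0.56, 0, 0, 0.33], [0.42, 0.47, 0, 0, 0.33], [0, 0, 0, 0, 0.33], [0, 0, 0, 0, 0.33]]})

```text
clock: 3.5
position: [0.5917, -0.11, 0.1396]
ee_rot: [-3.083, -0.604, -0.002]
force: [-1.2, 0.5, -0.4]
width: 0.331
gripper_force: 0.0
```

Run:
```python
from h import *
a=2.736+1.64
totool(np.r_[.6375+.135*np.cos(a),.012+.135*np.sin(a),.139])
import cv2
b=arm.get_image("side")["image"][110:270,170:350]
cv2.imwrite("pics/p2.png",cv2.resize(b,None,fx=3.3,fy=3.3,interpolation=cv2.INTER_CUBIC))
```

```text
tool shift [-0.0009  0.0055  0.0006] y dir -1.184 turn None tcp [ 0.5917 -0.11    0.1396] z axis [ 0.001  0.001 -1.   ] F [-1.2  0.5 -0.4] J7 -1.24 t 3.5 w 0.331
```

View pics/p2.png

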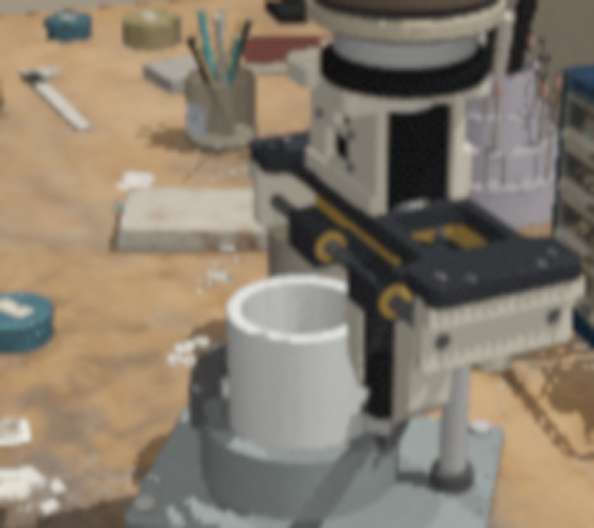

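The bar has left the pot's mouth; the gripper is off to the side holding it at the pin. I'll lift, turn, then move over the pot.

To row units: -0.03 m is -0.6, -0.15 rad / 1.5708 = -0.0955.

Call:
nudge_tcp(steps={"moves":[[0, 0, -0.6, 0, 0.33], [0, 0, -0.6, 0, 0.33], [0, 0, -0.6, -0.0955, 0.5], [0, 0, 0, -0.0955, 1], [0, 0, 0, -0.0955, 1], [0, 0, 0, -0.0955, 1], [0, 0, 0, -0.0955, 1], [0, 0, 0, -0.0955, 1], [0, 0, 0, -0.0955, 1], [0, 0, 0, -0.0955, 1]]})

```text
clock: 4.55
position: [0.5902, -0.1095, 0.2295]
ee_rot: [2.195, 2.247, -0.0]
force: [-0.1, 0.4, -0.6]
width: 0.969
gripper_force: 0.0
```

Call:
nudge_tcp(steps={"moves":[[0, 0, 0, -0.0955, 1], [0, 0, 0, -0.0955, 1], [0, 0, 0, -0.0955, 1], [0, 0, 0, -0.0955, 1], [0, 0, 0, -0.0828, 1], [0, 0, 0, 0, 1], [0, 0, 0, 0, 1]]})

```text
clock: 5.25
position: [0.5905, -0.1101, 0.2291]
ee_rot: [1.263, 2.876, -0.0]
force: [0.2, 0.7, 0.8]
width: 1.003
gripper_force: 0.0
```

Run:
```python
from h import *
totool([.549,.0365,.18],.75)
```

```text
tool shift [0.1361 0.0686 0.0491] y dir 0.743 turn -0.006991066763798237 tcp [ 0.5905 -0.1101  0.2291] z axis [ 0. -0. -1.] F [0.2 0.7 0.8] J7 0.53 t 5.25 w 1.003
```

To row units: 0.034 m is 0.68, 0.025 m is 0.5.

Call:
nudge_tcp(steps={"moves":[[0.68, 0.34, 0, 0, 1], [0.68, 0.34, 0, 0, 1], [0.68, 0.34, 0, 0, 1], [0.68, 0.352, 0, 0, 1], [0, 0, 0.5, 0, 1], [0, 0, 0.48, 0, 1], [0, 0, 0, 0, 1], [0, 0, 0, 0, 1]]})

```text
clock: 6.05
position: [0.5489, 0.0358, 0.1802]
ee_rot: [-1.261, -2.877, 0.0]
force: [0.5, 0.5, -0.1]
width: 1.0
gripper_force: 0.0
```

Run:
```python
from h import *
import cv2
totool([.549,.0365,.125],.75)
a=arm.get_image("top")["image"][110:255,250:395];b=arm.get_image("side")["image"][130:275,180:325]
cv2.imwrite("pics/p3.png",cv2.resize(np.hstack([a,b]),None,fx=2.75,fy=2.75,interpolation=cv2.INTER_CUBIC))
```

```text
tool shift [0.0004 0.0006 0.0552] y dir 0.744 turn -0.005615043109378437 tcp [0.5489 0.0358 0.1802] z axis [-0. -0. -1.] F [ 0.5  0.5 -0.1] J7 0.23 t 6.05 w 1.0
```

View pics/p3.png

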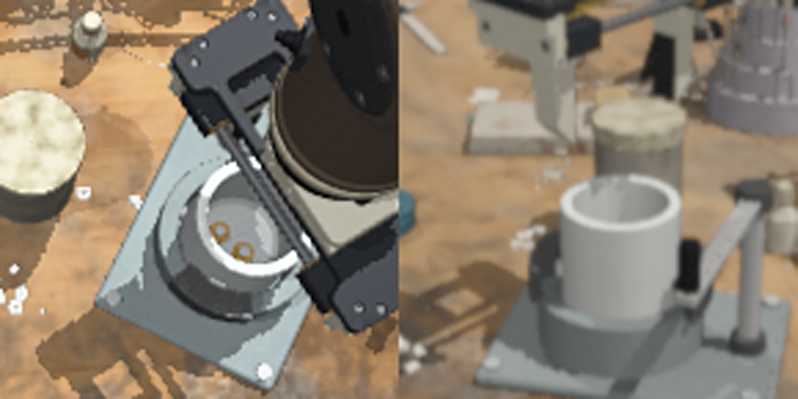

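The bar is well aside, with the pin at about (688,265) in the side crop and both brass pieces visible inside the pot. The rim's centre looks slightly off my estimate, so I'll refine it with a circle fit before descending.

Run:
```python
from h import *
import cv2
from scipy.ndimage import map_coordinates
side=arm.get_image("side")["image"]
t=np.linspace(0,2*np.pi,180,endpoint=False)
def score(C,img,c,rs,z):
    s=0
    g=cv2.GaussianBlur(img,(3,3),0).astype(float).mean(2)
    for r,sg in rs:
        f=lambda rr:np.array([proj(C,[c[0]+rr*np.cos(q),c[1]+rr*np.sin(q),z]) for q in t])
        a,b=f(r-.002),f(r+.002)
        s+=sg*np.mean(np.clip(map_coordinates(g,[a[:,1],a[:,0]],order=1)-map_coordinates(g,[b[:,1],b[:,0]],order=1),-60,60))
    return s
for n,C,img in(("top",TOP,cv2.imread("pics/top0.png")),("side",SIDE,side)):
    L=[(score(C,img,(x,y),((.042,1),(.034,-1)),.117),x,y) for x in np.arange(.540,.5601,.001) for y in np.arange(.026,.0481,.001)]
    L.sort(reverse=True);print(n,[tuple(np.round(l,4)) for l in L[:4]])
```

```text
top [(np.float64(105.175), np.float64(0.55), np.float64(0.037)), (np.float64(104.8956), np.float64(0.551), np.float64(0.037)), (np.float64(104.8595), np.float64(0.55), np.float64(0.036)), (np.float64(104.5836), np.float64(0.551), np.float64(0.036))]
side [(np.float64(51.7176), np.float64(0.553), np.float64(0.034)), (np.float64(51.6194), np.float64(0.553), np.float64(0.035)), (np.float64(50.612), np.float64(0.554), np.float64(0.034)), (np.float64(50.4874), np.float64(0.554), np.float64(0.035))]
```

To row units: 0.025 m is 0.5, 0.008 m is 0.16.

Call:
nudge_tcp(steps={"moves":[[-0.02, 0.04, 0.5, 0, 1], [0, 0, 0.5, 0, 1], [0, 0, 0.16, 0, 1], [0, 0, 0.16, 0, 1], [0, 0, 0, 0, 1]]})

```text
clock: 6.7
position: [0.5513, 0.0362, 0.1138]
ee_rot: [-1.26, -2.878, 0.0]
force: [0.2, -0.2, 0.4]
width: 0.997
gripper_force: 0.0
```

```bash
python3 -c "
from h import *
totool([.551,.036,.086],.75)"
```

```text
tool shift [ 0.     -0.0004  0.0278] y dir 0.746 turn -0.004430653960350028 tcp [0.5513 0.0362 0.1138] z axis [-0.  0. -1.] F [ 0.2 -0.2  0.4] J7 0.17 t 6.7 w 0.997
```

To row units: 0.01 m is 0.2, 0.007 m is 0.14.

Call:
nudge_tcp(steps={"moves":[[0, 0, 0.2, 0, 1], [0, 0, 0.2, 0, 1], [0, 0, 0.14, 0, 1], [0, 0, 0, 0, 1], [0, 0, 0, 0, 0.7], [0, 0, 0, 0, 0.7], [0, 0, 0, 0, 0.7], [0, 0, 0, 0, 0.7]]}, grip_force=45)

```text
clock: 7.5
position: [0.5517, 0.0368, 0.0872]
ee_rot: [1.259, 2.877, 0.002]
force: [0.6, 2.5, 1.5]
width: 0.899
gripper_force: 44.9
```

```bash
python3 -c "
from h import *
totool([.551,.036,.086],.75)"
```

```text
tool shift [-0.0001 -0.001   0.0012] y dir 0.746 turn -0.003974996928964414 tcp [0.5517 0.0368 0.0872] z axis [ 0.001  0.001 -1.   ] F [0.6 2.5 1.5] J7 0.14 t 7.5 w 0.899
```

The grip reads about 83 mm across, which matches the pot. Now I'll twist.

To row units: -0.13 rad / 1.5708 = -0.0828.

Call:
nudge_tcp(steps={"moves":[[0, 0, 0, -0.0637, 0.7], [0, 0, 0, -0.0828, 0.7], [0, 0, 0, -0.0828, 0.7], [0, 0, 0, -0.0828, 0.7], [0, 0, 0, -0.0828, 0.7], [0, 0, 0, 0, 0.7]]}, grip_force=55)

```text
clock: 8.1
position: [0.5513, 0.0364, 0.087]
ee_rot: [0.317, 3.125, 0.001]
force: [0.0, 0.7, 4.2]
width: 0.894
gripper_force: 55.0
```

```bash
python3 -c "
from h import *
totool([.551,.036,.086],.75);print(arm.observe()['ft_torque'])"
```

```text
tool shift [ 0.0002 -0.0005  0.001 ] y dir 1.368 turn 0.6184785283393295 tcp [0.5513 0.0364 0.087 ] z axis [ 0.  0. -1.] F [0.  0.7 4.2] J7 0.67 t 8.1 w 0.894
[ 0.26973857 -0.05399137  0.37130852]
```

To row units: -0.13 rad / 1.5708 = -0.0828.

Call:
nudge_tcp(steps={"moves":[[0, 0, 0, -0.0828, 0.7], [0, 0, 0, -0.0828, 0.7], [0, 0, 0, -0.0828, 0.7], [0, 0, 0, -0.0828, 0.7], [0, 0, 0, -0.0828, 0.7], [0, 0, 0, -0.0191, 0.7], [0, 0, 0, 0, 0.7]]})

```text
clock: 8.8
position: [0.5511, 0.0355, 0.087]
ee_rot: [0.734, -3.054, 0.002]
force: [-1.8, -0.1, 8.3]
width: 0.889
gripper_force: 55.0
```

Run:
```python
from h import *
import cv2
totool([.551,.036,.086],.75);print(arm.observe()['ft_torque'])
a=arm.get_image("top")["image"][110:255,250:395];b=arm.get_image("side")["image"][160:290,190:335]
b=cv2.resize(b,(580,520),interpolation=cv2.INTER_CUBIC)
cv2.imwrite("pics/p4.png",b)
```

```text
tool shift [-0.0001  0.0005  0.001 ] y dir 2.043 turn 1.2925627382008837 tcp [0.5511 0.0355 0.087 ] z axis [-0.    -0.001 -1.   ] F [-1.8 -0.1  8.3] J7 1.24 t 8.8 w 0.889
[-0.58072759 -0.28195758 -0.22101646]
```

View pics/p4.png

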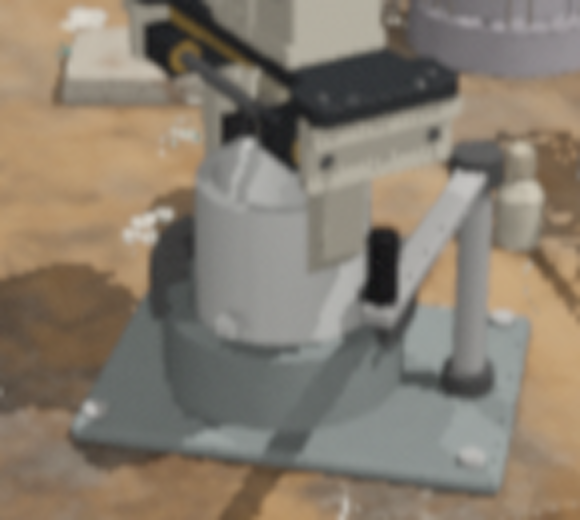

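A lug is visible at (225,322) on the pot's front, clear of the dark claw on the left at (175,265). I'll compute its angle.

Run:
```python
from h import *
for u,v in((225,322),(232,322),(218,322)):
    p=ray(SIDE,190+u/4,160+v/4,.060);d=p[:2]-[.551,.036];a=np.arctan2(d[1],d[0]);print(p.round(4),np.hypot(*d),"rel base",(a+.271)%np.pi)
```

```text
[ 0.5249 -0.0072  0.06  ] 0.05048991687100273 rel base 1.2984118659902384
[ 0.5282 -0.0074  0.06  ] 0.04901139002151511 rel base 1.3571293850658148
[ 0.5216 -0.0071  0.06  ] 0.05213268259635339 rel base 1.2432015877762193
```

The lug sits 1.3 rad from the base's x axis, well clear of the claws. I'll draw it up.

To row units: -0.02 m is -0.4, -0.01 m is -0.2.

Call:
nudge_tcp(steps={"moves":[[0, 0, -0.1, 0, 0.7], [0, 0, -0.2, 0, 0.7], [0, 0, -0.2, 0, 0.7], [0, 0, -0.2, 0, 0.7], [0, 0, -0.3, 0, 0.7], [0, 0, -0.4, 0, 0.7], [0, 0, -0.4, 0, 0.7], [0, 0, -0.4, 0, 0.7], [0, 0, -0.4, 0, 0.7], [0, 0, -0.4, 0, 0.7]]}, grip_force=60)

```text
clock: 9.9
position: [0.5507, 0.0363, 0.2384]
ee_rot: [0.739, -3.053, 0.001]
force: [0.7, -0.0, -4.3]
width: 0.896
gripper_force: 60.0
```

Run:
```python
from h import *
import cv2
totool([.4706,.413,.25]);
b=arm.get_image("side")["image"][100:260,180:360]
cv2.imwrite("pics/p5.png",cv2.resize(b,None,fx=3,fy=3,interpolation=cv2.INTER_CUBIC))
```

```text
tool shift [-0.101   0.3716 -0.0117] y dir 2.046 turn None tcp [0.5507 0.0363 0.2384] z axis [-0. -0. -1.] F [ 0.7 -0.  -4.3] J7 1.39 t 9.9 w 0.896
```

View pics/p5.png

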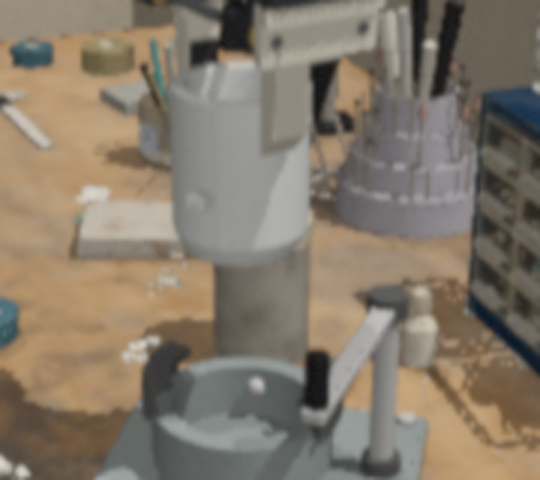

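The pot hangs upright and is free of the base, and the bar is still aside. I'll refine the tile pose with a rectangle fit before placing.

Run:
```python
from h import *
import cv2
from scipy.ndimage import map_coordinates
from scipy.optimize import minimize
g=cv2.GaussianBlur(cv2.imread("pics/top0.png"),(3,3),0).astype(float).mean(2)
def pts(p,o):
    hx,hy=.084+o,.046+o;s=np.linspace(-.93,.93,60);c,n=np.cos(p[2]),np.sin(p[2])
    q=np.vstack([np.c_[s*hx,hy+0*s],np.c_[s*hx,-hy+0*s],np.c_[hx+0*s,s*hy],np.c_[-hx+0*s,s*hy]])
    return np.array([proj(TOP,[p[0]+c*a-n*b,p[1]+n*a+c*b,.02]) for a,b in q])
def cost(p):
    a,b=pts(p,-.002),pts(p,.002)
    d=map_coordinates(g,[a[:,1],a[:,0]],order=1)-map_coordinates(g,[b[:,1],b[:,0]],order=1)
    return -np.clip(d,-10,50).mean()
best=min((minimize(cost,[.5065+i,.4104+j,-.072],method="Nelder-Mead",options=dict(initial_simplex=[[.5065+i,.4104+j,-.072],[.51+i,.4104+j,-.072],[.5065+i,.414+j,-.072],[.5065+i,.4104+j,-.05]])) for i in(-.003,0,.003) for j in(-.003,0,.003)),key=lambda r:r.fun)
p=best.x;print(p,best.fun);t=[p[0]-.036*np.cos(p[2]),p[1]-.036*np.sin(p[2])];print("place",t)
totool([*t,.25])
```

```text
[ 0.50767494  0.41287152 -0.06326839] -27.76736184333392
place [np.float64(0.4717469642409493), np.float64(0.4151476620923823)]
tool shift [-0.1015  0.3728 -0.0086] y dir 2.046 turn None tcp [0.552  0.0372 0.2416] z axis [ 0.004  0.    -1.   ] F [ 1.4  2.3 -0.9] J7 1.4 t 9.95 w 0.895
```

To row units: 0.0275 m is 0.55, 0.018 m is 0.36.

Call:
nudge_tcp(steps={"moves":[[-0.05, 0.18, 0, 0, 0.7], [-0.1, 0.36, 0, 0, 0.7], [-0.15, 0.55, 0, 0, 0.7], [-0.15, 0.55, 0, 0, 0.7], [-0.15, 0.55, 0, 0, 0.7], [-0.15, 0.55, 0, 0, 0.7], [-0.15, 0.55, 0, 0, 0.7], [-0.15, 0.55, 0, 0, 0.7], [-0.15, 0.55, 0, 0, 0.7], [-0.15, 0.55, 0, 0, 0.7]]})

```text
clock: 10.95
position: [0.4968, 0.2879, 0.2355]
ee_rot: [0.74, -3.052, 0.001]
force: [1.0, -0.5, -4.4]
width: 0.892
gripper_force: 60.0
```

Call:
nudge_tcp(steps={"moves":[[-0.15, 0.55, 0, 0, 0.7], [-0.15, 0.55, 0, 0, 0.7], [-0.15, 0.55, 0, 0, 0.7], [-0.13, 0.48, 0, 0, 0.7], [-0.08, 0.28, 0, 0, 0.7], [0, 0.06, 0, 0, 0.7], [0, 0, 0, 0, 0.7], [0, 0, 0, 0, 0.7]]})

```text
clock: 11.75
position: [0.4713, 0.4106, 0.236]
ee_rot: [0.738, -3.053, 0.002]
force: [0.3, -0.1, -4.9]
width: 0.898
gripper_force: 60.0
```

```bash
python3 -c "
from h import *
totool([.4717,.4151,.115])"
```

```text
tool shift [-0.0026  0.004   0.121 ] y dir 2.045 turn None tcp [0.4713 0.4106 0.236 ] z axis [-0.    -0.002 -1.   ] F [ 0.3 -0.1 -4.9] J7 0.78 t 11.75 w 0.898
```

To row units: 0.03 m is 0.6, 0.02 m is 0.4.

Call:
nudge_tcp(steps={"moves":[[-0.05, 0.08, 0.4, 0, 0.7], [0, 0, 0.6, 0, 0.7], [0, 0, 0.6, 0, 0.7], [0, 0, 0.6, 0, 0.7], [0, 0, 0.3, 0, 0.7], [0, 0, 0, 0, 0.7], [0, 0, 0, 0, 0.7]]})

```text
clock: 12.45
position: [0.4719, 0.4165, 0.1127]
ee_rot: [-0.738, 3.053, 0.001]
force: [0.1, 0.3, -4.1]
width: 0.895
gripper_force: 60.0
```

```bash
python3 - <<'E'
from h import *
import cv2
totool([.4717,.4151,.095])
b=arm.get_image("side")["image"][60:240,150:330]; a=arm.get_image("top")["image"][100:280,90:270]
cv2.imwrite("pics/p6.png",cv2.resize(np.hstack([a,b]),None,fx=2.2,fy=2.2,interpolation=cv2.INTER_CUBIC))
E
```

```text
tool shift [ 0.0009 -0.0012  0.0177] y dir 2.045 turn None tcp [0.4719 0.4165 0.1127] z axis [ 0.     0.001 -1.   ] F [ 0.1  0.3 -4.1] J7 0.68 t 12.45 w 0.895
```

View pics/p6.png

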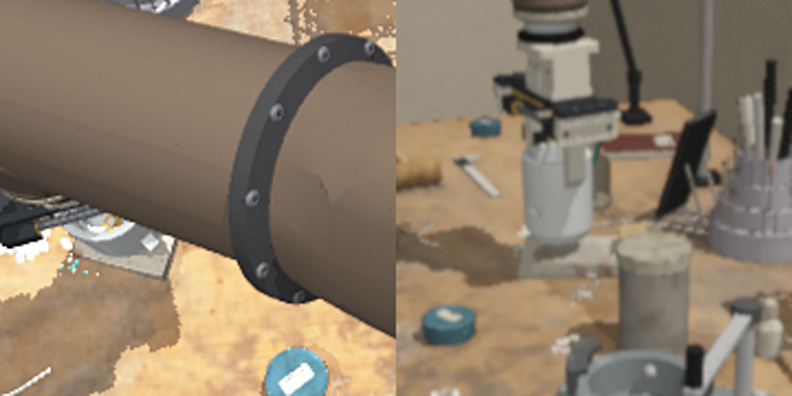

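The side view shows the pot, at about (558,195), just above the bare end of the tile. The jar, the tin and the bar are undisturbed. I'll lower it gently to contact.

To row units: 0.004 m is 0.08, 0.003 m is 0.06.

Call:
nudge_tcp(steps={"moves":[[0.02, -0.02, 0.08, 0, 0.7], [0, 0, 0.08, 0, 0.7], [0, 0, 0.06, 0, 0.7], [0, 0, 0.04, 0, 0.7], [0, 0, 0.02, 0, 0.7], [0, 0, 0, 0, 0.7], [0, 0, 0, 0, 0.7]]})

```text
clock: 13.25
position: [0.471, 0.4151, 0.0977]
ee_rot: [0.739, -3.053, -0.0]
force: [-0.3, 0.2, -3.8]
width: 0.889
gripper_force: 60.0
```

```bash
python3 -c "
from h import *
totool([.4717,.4151,.095])"
```

```text
tool shift [-0.0006 -0.0003  0.0027] y dir 2.046 turn None tcp [0.471  0.4151 0.0977] z axis [-0.  0. -1.] F [-0.3  0.2 -3.8] J7 0.67 t 13.25 w 0.889
```

To row units: 0.001 m is 0.02.

Call:
nudge_tcp(steps={"moves":[[0, 0, 0.02, 0, 0.7], [0, 0, 0.02, 0, 0.7], [0, 0, 0.02, 0, 0.7], [0, 0, 0, 0, 0.7], [0, 0, 0, 0, 0.7]]})

```text
clock: 13.75
position: [0.4711, 0.4151, 0.0951]
ee_rot: [-0.739, 3.053, -0.0]
force: [-0.2, -1.2, 3.5]
width: 0.894
gripper_force: 60.0
```

Call:
nudge_tcp(steps={"moves":[[0, 0, 0.01, 0, 0.7], [0, 0, 0, 0, 0.7], [0, 0, 0, 0, 0.7]]})

```text
clock: 14.05
position: [0.4711, 0.4151, 0.0951]
ee_rot: [-0.739, 3.053, -0.0]
force: [-2.1, -2.4, 7.6]
width: 0.893
gripper_force: 60.0
```

The force turned upward at TCP z 0.095, as expected for contact. I'll release and retreat.

Call:
nudge_tcp(steps={"moves":[[0, 0, 0, 0, 0.93], [0, 0, 0, 0, 0.96], [0, 0, 0, 0, 1], [0, 0, 0, 0, 1], [0, 0, 0, 0, 1]]}, grip_force=10)

```text
clock: 14.55
position: [0.471, 0.4151, 0.0941]
ee_rot: [0.739, -3.053, -0.0]
force: [0.1, -0.6, 0.2]
width: 1.0
gripper_force: 0.0
```

Call:
nudge_tcp(steps={"moves":[[0, 0, -0.1, 0, 1], [0, 0, -0.2, 0, 1], [0, 0, -0.3, 0, 1], [0, 0, -0.6, 0, 1], [0, 0, -0.8, 0, 1], [0, 0, -0.8, 0, 1], [0, 0, -0.4, 0, 1]]})

```text
clock: 15.25
position: [0.471, 0.4166, 0.2596]
ee_rot: [-0.739, 3.049, 0.005]
force: [-0.2, 0.4, 0.1]
width: 1.005
gripper_force: 0.0
```

```bash
python3 -c "
from h import *
totool([.40,-.15,.25])"
```

```text
tool shift [ 0.3226 -0.4712  0.0069] y dir 2.047 turn None tcp [0.471  0.4166 0.2596] z axis [ 0.003  0.004 -1.   ] F [-0.2  0.4  0.1] J7 0.79 t 15.25 w 1.005
```

To row units: -0.036 m is -0.72, -0.03 m is -0.6.

Call:
nudge_tcp(steps={"moves":[[0.4, -0.6, 0, 0, 1], [0.4, -0.6, 0, 0, 1], [0.5, -0.72, 0, 0, 1], [0.5, -0.72, 0, 0, 1], [0.5, -0.72, 0, 0, 1], [0.5, -0.72, 0, 0, 1], [0.5, -0.72, 0, 0, 1], [0.5, -0.72, 0, 0, 1], [0.4, -0.6, 0, 0, 1], [0, 0, 0, 0, 1]]})

```text
clock: 16.25
position: [0.424, 0.0416, 0.2547]
ee_rot: [0.727, -3.055, 0.006]
force: [0.4, 0.1, -0.6]
width: 1.002
gripper_force: 0.0
```

Run:
```python
from h import *
import cv2
b=arm.get_image("side")["image"][90:270,150:350]; a=arm.get_image("top")["image"][110:290,90:290]
cv2.imwrite("pics/p7.png",cv2.resize(np.hstack([a,b]),None,fx=2,fy=2,interpolation=cv2.INTER_CUBIC))
```

```text
(no output)
```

View pics/p7.png

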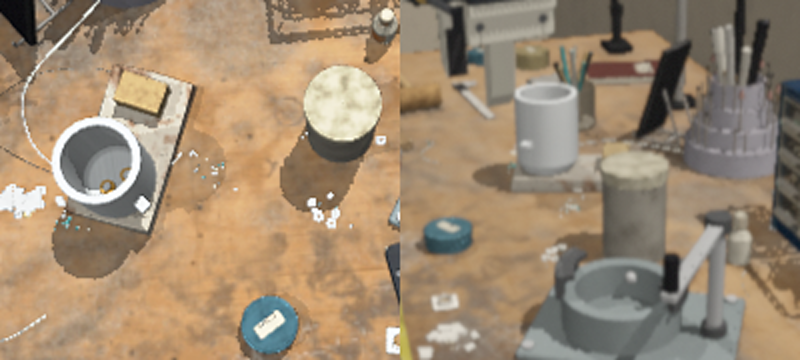

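The pot stands upright on the bare end of the tile, with its rim centred at (98,160) in the top half and both brass pieces inside at (107,185) and (126,175). The brick, jar, tin, glue and bar look in place. I'll check the rim position numerically, then hand in.

Run:
```python
from h import *
p=ray(TOP,90+98/2,110+160/2,.125);e=np.hypot(*(p[:2]-[.4717,.4151]));print(p,e)
if e<.006: print(arm.sign_off())
```

```text
[0.46944145 0.41281944 0.125     ] 0.0032096714258840094
the job is handed in; nothing more can be done
None
```

The job is handed in at about 16 s: the bar is swung well aside, and the pot stands upright on the bare part of the tile, about 3 mm from the intended spot, with both brass pieces inside and the brick, jar, glue bottle and tin apparently undisturbed in the last pictures.

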